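Grip a jam jar in the ratchet clamp of a one-handed preparation board

TASK

The lid of the jam jar is stuck: get the jar gripped in the trigger clamp on the wooden preparation board so that I can twist the lid off. First press the clamp's hinged cover down until it snaps shut (while it is open the ratchet does not hold), then pump the trigger until the pad presses the jar firmly, but not hard enough to crack its thin glass, against the fence, and finish still squeezing the trigger, without letting go. Let the clamp do the work: do not touch the jar or the toothed rod with the hand, and leave the other things on the worktop alone.

Things in the scene. Friction and masses are not known exactly. Their poses are not given: they have to be found in the camera images.
- prep_board: Bamboo board, 190 x 420 mm, top 24 mm above the worktop, fixed. Origin: centre of its underside. Its y axis is the clamping direction, from the trigger end to the fence end. On it a grey and black clamp, like a caulking gun upside down; its fixed grip stands at the trigger end: 24 mm wide (x), 16 mm thick (board y -0.134 to -0.118), top 180 mm above the worktop.
- grip_mid (a point): Fixed point of the board (x = 0, y = -0.116, 150.5 mm above the worktop), midway between the back of the fixed grip (18 mm to -y) and the crown of the fully squeezed trigger (18 mm to +y). A gripper pointing down, closing along the board's y and centred here, must open at least 72 mm to straddle grip and resting trigger (crown 34 mm to +y); it closes on them to 36 mm.
- trigger_crown (a point): Front-most point of the red trigger, rounded, 20 mm wide in x, 150 mm above the worktop at rest, where fingers press it toward the fixed grip (board -y). The trigger's top is 178 mm above the worktop, its pivot 108 mm.
- cover (a joint): Angle of the white ratchet cover, rad: 0 shut, growing as it opens (starts 0.6 to 0.85). It stays where it is left above its catch, which it meets at about 0.15; pressing it past takes about 8 N at the tab (more nearer the hinge), then it snaps and stays at 0.00 to 0.02. It can be pushed down to -0.03.
- cover_tab (a point): Top of the red thumb tab (22 mm wide) at the free edge of the cover. The cover is 34 mm wide along the board's y, reaches 58 mm from its hinge toward the board's -x side, and is shut when the tab is 90 mm above the worktop.
- cover_hinge (a point): The hinge of the cover: its axis runs along the board's y, at board x = +0.0225, y = -0.015, 79.5 mm above the worktop. The cover's top face lies 9.5 mm above this axis when shut.
- jam_jar: Squarish glass jar of red jam with a yellow lid, 68 mm across the flats (82 mm over the corners), 110 mm tall, about 0.45 kg, standing on the board between pad and fence, flats nearly square to them. Origin: centre of its underside. 10 to 40 N of the pad holds it firmly; above 60 N its thin glass cracks.
- fence: Upright wooden fence with a flat rubber face, 90 mm wide, 65 mm tall, clamped in the board's tracks. Its origin lies on the board's top where the middle of a jar pushed against it comes to stand (its face is 34 mm further to +y); its axes are those of the board.
- juice_carton: White and green drink carton, 68 x 68 x 244 mm, to be left alone. Origin: centre of its underside.
- bananas: Bunch of bananas, 160 x 200 x 60 mm, to be left alone.
- mug: Striped mug, 86 x 120 x 90 mm, to be left alone.
- cold_cut_pack: Flat food pack with a red edge, 115 x 155 x 33 mm, to be left alone.
- tomato_punnet: Clear punnet of tomatoes, 100 x 140 x 63 mm, to be left alone.
- spice_jar_a: Spice jar with a black cap, 41 x 41 x 105 mm, to be left alone.
- egg_box: Orange egg box, 106 x 156 x 80 mm, to be left alone.
- trigger: The red trigger; origin at its pivot. A full squeeze swings it 0.38 rad (crown moves 16 mm to board -y). A spring returns it (3 to 5 N at the crown). With the cover shut each full squeeze and release advances the rod by 10 mm (two teeth; a short one by 5 mm or nothing). Once pad and fence hold the jar it goes stiff early; the pad presses with 0.8 (at 20 N) to 1.3 times (at 50 N) the crown force.
- rod: Toothed steel rod, 10 x 8 mm, through the clamp along the board's y, 66 mm above the worktop, with a black rubber pad (42 x 34 mm) on its front end. Origin at board y = -0.095 when drawn back; it moves up to 56 mm to +y. The pad's front face is 127 mm ahead of the origin. A spring (2 to 4 N) draws it back whenever the ratchet does not hold it; let go, it settles back up to 5 mm to the next tooth.
Things that resemble listed ones, but are neither listed nor needed, are in the scene too. Leave any orange look-alike of the jam_jar alone.

How it is judged (in metres and radians):
On the way, in this order (a step that is already met when the one before it is completed fails the run):
1. the cover has snapped shut and stays shut (value of joint cover below 0.04 rad), for 0.3 s.
2. squeezing the trigger presses the jar between pad and fence (contact force between rod and jam_jar above 6 N and contact force between fence and jam_jar above 4 N and contact force between the fingers and trigger above 3 N), for 0.3 s.
At the end, for the whole second after the job is handed in: The cover is shut (under 0.04 rad), the fingers still squeeze the trigger (over 5 N), the pad presses the jar with 8 to 60 N and the fence bears it (over 6 N), and the jar stands upright (0.1 rad), at rest, against the fence (its middle within 10 mm of the fence's origin) (value of joint cover below 0.04 rad and contact force between rod and jam_jar between 8 and 60 N and contact force between fence and jam_jar above 6 N and contact force between the fingers and trigger above 5 N and horizontal distance between jam_jar and fence below 0.01 m and angle between jam_jar's own z axis and vertical below 0.1 rad and linear speed of jam_jar below 0.02 m/s); the arm keeps its last pose, push and grip.
It fails at once if the pad presses the jar with more than 60 N (the glass cracks) (contact force between rod and jam_jar above 60 N).
It fails at once if the hand touches the jar or the rod (contact force between any of the arm, the fingers and jam_jar above 1 N or contact force between any of the arm, the fingers and rod above 1 N).
It fails at once if the jar tips over (angle between jam_jar's own z axis and vertical above 0.35 rad).
It fails at once if another thing on the worktop is moved by more than 30 mm (distance of any of juice_carton, bananas, mug, cold_cut_pack, tomato_punnet, spice_jar_a, egg_box from where it was at the start of the episode above 0.03 m).
It also fails if it takes over 58 s, if anything falls off the work surface, if the arm or the gripper's body presses on something with over 40 N, if the wrist force passes 120 N, or if a joint passes its speed limit or range.

ROBOT

A 6-joint arm with a two-finger parallel gripper is mounted at the origin on a cart in front of the work surface, level with it; the furniture and walls round the work are solid. World frame = base frame: x ahead of the robot, y to its left, z up, the work surface at z = 0. Lengths are in m, angles in degrees, forces in N, time in s.
With the tool pointing down it reaches from about 0.35 to 0.875 m from the base axis. Payload 4.2 kg.
Tool frame: the origin (TCP) lies midway between the tips of the shut fingers; the grasp point (between the pads) lies 19 mm behind it; z points along the fingers, y is the direction in which the jaws open and shut (so a half turn about z gives the same grasp; the last joint's range is limited). The gripper opens to 87 mm and grips with 3 to 60 N. Pads are 19 mm wide; open, the fingers measure 117 mm over their backs; the gripper's body (75 mm by 190 mm) begins 51 mm behind the grasp point.
Start: joints at [-59.095, 22.042, 0.453, 0, -68.411, -14.817], TCP at [0.173, -0.6, 0.223] pointing down, gripper open.
Joint ranges: [-179.83, 179.83], [-69.29, 118.12], [-61.27, 80.66], [-181.25, 117.63], [-171.15, -9.14], [-177.46, 177.46]. Speed limits (degrees/s): [159.86, 159.86, 180, 180, 180, 180].

INTERFACE

Orientations are given as a 3x3 rotation matrix whose columns are the frame's x, y, z axes.
In Python, from station import r gives the robot as it stands.
- The arm moves only by the tool carry_out, never from a script. Its argument "steps" is a list of rows, each a list of 2 entries, a list of its own where there are three numbers: the shift along the tool's x, y, z in cm, then the turn about the tool's z in degrees. In form: [[[x, y, z], twist], ...]. A call has 1 to 20 rows; each row is the pose to reach, as a shift and turn from the pose measured when the call began, along the tool's axes at that moment; what a row does not reach only later rows make up. A row lasts 1/10 s, in which the tool goes at most 50 mm and 8.59 degrees, less where a joint would pass 70% of its speed; a pose out of reach is approached as far as the arm can. A call with a gripper value outside its range is refused whole. "gripper" is the gripper's target within -1 to 1 (fully open at 1, half-way at 0, shut at -1), set as the call begins (left out, the last holds). The fingers move at their own pace and stop on an object; the grip force is fixed at half the most. Time passes only in rows, so rows that repeat a pose let the fingers close. It gives the time, the measured TCP pose, the force and the opening at its end, in the units of the state.
- r.sense(): the state, without advancing time (a new reading comes with each control period).
- r.capture(name): name is "scene" or "side" or "wrist"; returns the picture (480x640x3 uint8, red, green, blue); there is no depth.
- r.calibration(name): a dict with "camera_matrix" (3x3 intrinsics, pixels), "D" ([k1, k2, p1, p2, k3] as OpenCV has them; the pictures are not rectified), "world_from_camera" (4x4, takes a point from camera to world coordinates). Camera axes: x right, y up, looking along -z (the intrinsics and any distortion apply to the point x, -y, -z); pixel columns grow to the right and rows downward; lengths in m; the calibration is good to about 2 mm. A picture is of the moment at which its call begins: read the wrist's pose just before it. calibration takes no time and is no camera call; for the wrist camera it gives the pose at the moment of the call.
- r.finish_job(): hands the job in, once; it reports no verdict.
Trained networks look in the newest picture that a camera, given by its name, has taken for a name from the list of things; names that differ only in an ending like _2 or _b are one class to them, and where a whole thing is asked for, a point or a joint stands for the part that bears it (a point fixed in the world has none). Each returns a list of dicts, best first, with "confidence" (0 to 1); they miss things now and then, are a little off and sometimes report something else, mostly with a low value. They report only what shows in the picture. A call takes as long as a camera call. They do not tell look-alikes from the thing itself.
- r.cut_out(camera, target): "pixels" (480x640 bool, what is visible of it).
- r.place_of(camera, target): "centre" ([x, y, z] in m, in world coordinates, good to about 4 mm: a listed point, or the origin of a listed thing).
The state is a dict: "time_s": time; "joints": joint angles; "joint_velocities": joint speeds; "effort": joint torques, N m; "tcp_pos": TCP position; "ee_rot": TCP orientation; "wrist_force": force on the tool from outside, world axes, zero at the start; "moment": the same for the moment, N m; "gripper_width": opening from 0.0 (shut) to 1.0 (fully open).
Only numpy, scipy, OpenCV 4.12 (cv2) and the standard library are available. Lean on these libraries where they do the work, as an engineer would, in place of code of your own. Each camera call takes 0.05 s, during which the arm holds its last target. There are 200 camera calls.

## Working session

There is one attempt and no reset: what is moved stays moved. The work goes in short steps, Python scripts to look and compute and a tool call to move; the robot and the scene stay as the last step left them, time stands still between calls to the robot, and variables do not carry over. Pictures are saved under pics/ and viewed, about 8 in all and at most 12, crops included, and the job is handed in when it is done.

Besides the shell and the picture viewer there is one more tool, called after "Emit:" as name(argument=value, ...), one argument or row to a line, values as JSON. carry_out: Moves the arm, as the interface text tells. Its arguments: {"type":"object","properties":{"steps":{"type":"array","items":{"type":"array"}},"gripper":{"type":"number"}},"required":["steps"]}

```bash
mkdir -p pics; cat > h.py <<'E'
import numpy as np, cv2
from station import r
def snap(n,f):
    im=r.capture(n); cv2.imwrite('pics/'+f,im[:,:,::-1]); return im
def proj(n,P):
    c=r.calibration(n); T=np.linalg.inv(c['world_from_camera']); P=np.atleast_2d(P).astype(float)
    q=P@T[:3,:3].T+T[:3,3]; q=q*[1,-1,-1]
    return cv2.projectPoints(q,np.zeros(3),np.zeros(3),np.array(c['camera_matrix']),np.array(c['D'],float))[0][:,0]
def ray(n,uv):
    c=r.calibration(n); T=np.array(c['world_from_camera'])
    p=cv2.undistortPoints(np.array([[uv]],float),np.array(c['camera_matrix']),np.array(c['D'],float))[0,0]
    return T[:3,3],T[:3,:3]@np.array([p[0],-p[1],-1])
def onz(n,uv,z):
    o,d=ray(n,uv); return o+d*(z-o[2])/d[2]
E
cat > a.py <<'E'
from h import *
np.set_printoptions(precision=4,suppress=True)
for n in ['scene','side']:
    snap(n,n+'0.png')
    for t in ['prep_board','grip_mid','trigger_crown','cover_tab','cover_hinge','jam_jar','fence','trigger','rod','juice_carton','egg_box','mug']:
        for d in r.place_of(n,t)[:2]: print(n,t,round(d['confidence'],2),np.array(d['centre']),proj(n,d['centre'])[0])
s=r.sense(); print(s['time_s'],s['tcp_pos'],s['ee_rot'],s['wrist_force'],s['gripper_width'])
E
python3 a.py
```

```text
scene prep_board 0.64 [ 0.5235  0.0359 -0.002 ] [277.4197 300.3158]
scene prep_board 0.25 [0.5433 0.0169 0.0793] [280.8601 273.1611]
scene cover_tab 0.65 [0.5124 0.0197 0.116 ] [281.1306 267.7502]
scene cover_hinge 0.52 [ 0.4415 -0.3785 -0.0007] [415.813  293.4154]
scene cover_hinge 0.37 [0.5471 0.0125 0.0778] [282.0974 272.7553]
scene jam_jar 0.72 [ 0.661  -0.4172 -0.0027] [402.5561 258.2549]
scene jam_jar 0.65 [0.5403 0.1136 0.0247] [250.4945 293.8102]
scene fence 0.88 [0.544  0.1213 0.0267] [247.7341 292.9871]
scene trigger 0.66 [ 0.5261  0.0337 -0.0041] [278.0223 300.3295]
scene juice_carton 0.63 [ 0.7957 -0.1165 -0.0012] [306.854  251.5247]
scene egg_box 0.63 [0.5414 0.1138 0.0209] [250.4803 294.6904]
scene egg_box 0.56 [ 0.4118 -0.6117 -0.0034] [489.0654 287.5564]
scene mug 0.8 [0.7616 0.243  0.0005] [202.9561 270.6965]
side prep_board 0.33 [ 0.7987 -0.1197  0.0004] [371.4313 264.7106]
side grip_mid 0.63 [ 0.5041 -0.0729  0.1498] [275.0468 220.6987]
side trigger_crown 0.38 [ 0.5079 -0.0474  0.1567] [275.4836 214.7871]
side cover_tab 0.65 [0.5079 0.0216 0.1151] [273.7702 217.1138]
side cover_hinge 0.37 [0.5437 0.0178 0.0789] [285.2669 227.1245]
side jam_jar 0.94 [0.5439 0.119  0.0224] [282.305  228.2141]
side jam_jar 0.55 [0.4569 0.3416 0.0013] [253.8583 207.8232]
side fence 0.51 [0.5457 0.1258 0.0234] [282.6131 227.027 ]
side rod 0.61 [ 0.506  -0.0591  0.0606] [275.9021 244.523 ]
side juice_carton 0.88 [ 0.7941 -0.1199  0.0024] [370.0745 264.3056]
side egg_box 0.66 [ 0.408  -0.6119  0.0002] [254.3687 400.5534]
side mug 0.9 [ 0.7583  0.2444 -0.0038] [335.4306 215.7679]
side mug 0.19 [ 0.4382 -0.3789  0.0012] [261.4257 328.0585]
1.3 [ 0.1732 -0.6005  0.2225] [[-0.9608 -0.2771 -0.    ]
 [-0.2771  0.9608  0.0001]
 [ 0.      0.0001 -1.    ]] [-0.3699 -0.0954  1.0769] 0.9986569190172624
```

```bash
python3 -c "
import cv2,numpy as np
a=[cv2.imread('pics/%s0.png'%n) for n in ('scene','side')]
print(a[0].shape)"
```

```text
(480, 640, 3)
```

View pics/scene0.png

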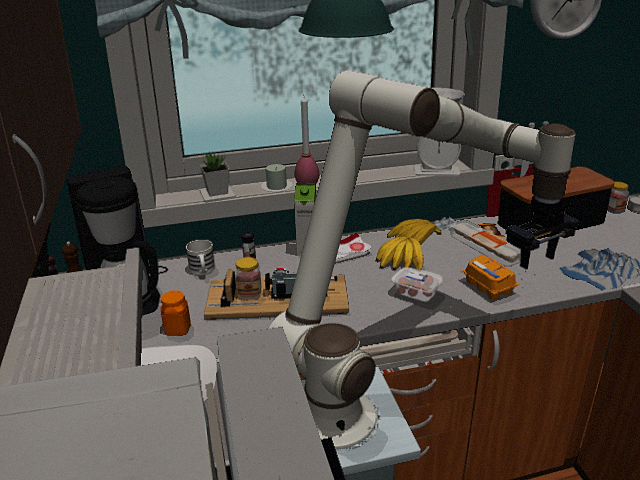

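View pics/side0.png

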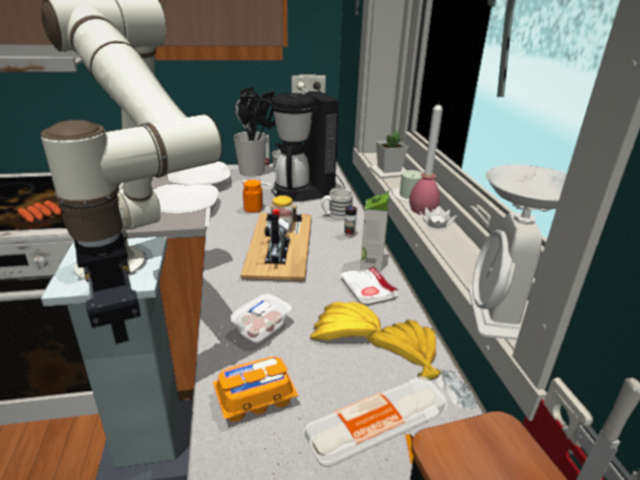

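Two pictures viewed. In the scene view the board is at about (205–348, 275–318), with the yellow-lidded jar on it at (247,275). An orange look-alike stands at (174,312), off the board. The side view agrees. Next I'll move above the board for a wrist view, with the jaws turned along the board's x.

Emit:
carry_out(
  steps=[
    [[-3, 3, -5], -5],
    [[-6, 6, -9], -12],
    [[-9.5, 9.5, -13], -20],
    [[-13, 13, -16], -28],
    [[-16.5, 16.5, -17], -36],
    [[-20, 20, -17], -44],
    [[-23.5, 23.5, -17], -52],
    [[-27, 27, -17], -60],
    [[-30.5, 30.5, -17], -62],
    [[-34, 34, -17], -62],
    [[-37.5, 37.5, -17], -62],
    [[-41, 41, -17], -62],
    [[-44.5, 44.5, -17], -62],
    [[-48, 47.5, -17], -62],
    [[-50, 49, -17], -62],
    [[-50, 49, -17], -62],
    [[-50, 49, -17], -62],
  ],
  gripper=-1,
)

```text
time_s: 3.0
tcp_pos: [0.5184, 0.0102, 0.3917]
ee_rot: [[-0.204, -0.979, -0.002], [-0.979, 0.204, -0.001], [0.001, 0.002, -1.0]]
wrist_force: [-0.8, 0.1, 0.4]
gripper_width: 0.004
```

```bash
cat > b.py <<'E'
from h import *
import sys
np.set_printoptions(precision=4,suppress=True)
snap('wrist',sys.argv[1])
for t in ['prep_board','grip_mid','trigger_crown','cover_tab','cover_hinge','jam_jar','fence','trigger','rod']:
    for d in r.place_of('wrist',t)[:2]: print(t,round(d['confidence'],2),np.array(d['centre']),proj('wrist',d['centre'])[0])
s=r.sense(); print(s['time_s'],s['tcp_pos'],s['ee_rot'],s['wrist_force'],s['gripper_width'],s['joints'])
E
python3 b.py w1.png
```

```text
prep_board 0.96 [0.5231 0.0366 0.0013] [317.5992 201.2526]
grip_mid 0.89 [ 0.5039 -0.0782  0.1488] [312.9459 115.1543]
grip_mid 0.66 [0.5227 0.0348 0.0008] [317.7274 200.133 ]
trigger_crown 0.81 [ 0.5081 -0.0414  0.1493] [316.4451 152.2535]
cover_tab 0.71 [ 0.5064 -0.0565  0.1083] [315.3    136.6535]
cover_tab 0.61 [0.511  0.0263 0.1202] [326.2053 209.3093]
cover_hinge 0.82 [0.5443 0.016  0.0785] [298.2527 200.1941]
jam_jar 0.73 [0.5416 0.1163 0.0163] [316.8438 257.0755]
fence 0.33 [0.7736 0.0838 0.0048] [164.4255 264.7043]
trigger 0.87 [ 0.5078 -0.0587  0.1077] [313.8002 134.4797]
3.5 [0.5176 0.0083 0.3929] [[-0.2073 -0.9783  0.0006]
 [-0.9783  0.2073  0.0002]
 [-0.0003 -0.0005 -1.    ]] [ 0.1542 -0.0749  0.3829] 0.008940636006577147 [ 18.8979   7.2163   4.2676   0.0004 -87.0164 -30.8607]
```

View pics/w1.png

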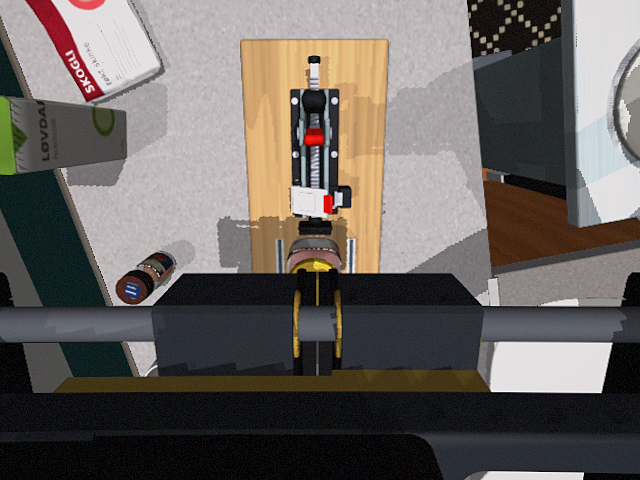

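Third picture: the wrist view looks straight down the board. The far corners are at (241,40) and (388,40), the trigger is at (314,137), the white cover at (308,201) with its red tab at (328,204), and the jar at (315,255). Next step is to fit the board frame.

```bash
cat > c.py <<'E'
from h import *
np.set_printoptions(precision=4,suppress=True)
im=cv2.imread('pics/w1.png')[:,:,::-1].astype(int)
hsv=cv2.cvtColor(im.astype(np.uint8),cv2.COLOR_RGB2HSV)
m=((im[:,:,0]-im[:,:,2])>45)&(hsv[:,:,1]>60)
L=[];R=[]
for v in range(50,210,10):
    u=np.where(m[v,200:430])[0]+200
    L.append((u.min(),v));R.append((u.max()+1,v))
top=[(u,np.where(m[20:80,u])[0].min()+20) for u in range(255,380,10)]
P=lambda pts:np.array([onz('wrist',p,0.024) for p in pts])
print(L,R,top)
def fit(pts):
    l=cv2.fitLine(P(pts)[:,:2].astype(np.float32),cv2.DIST_HUBER,0,.001,.001).ravel(); return l
for q in (L,R,top):
    l=fit(q); print(l,np.degrees(np.arctan2(l[1],l[0])))
a,b,t=fit(L),fit(R),fit(top)
y=np.array([.207,.978]);x=np.array([y[1],-y[0]])
print('cx',x@a[2:],x@b[2:],'cy',y@t[2:]+.21)
for d in [[.5235,.0359],[.5231,.0366]]: print('board net',x@d,y@d)
for d in [[.5039,-.0782],[.5041,-.0729]]: print('grip net',x@d,y@d+.116)
for d in [[.5443,.016],[.5437,.0178],[.5471,.0125]]: print('hinge net',x@d-.0225,y@d+.015)
for d in [[.544,.1213],[.5457,.1258]]: print('fence',x@d,y@d)
for d in [[.511,.0263],[.5079,.0216],[.5124,.0197]]: print('tab',x@d,y@d)
E
python3 c.py
```

```text
[(np.int64(241), 50), (np.int64(241), 60), (np.int64(242), 70), (np.int64(242), 80), (np.int64(243), 90), (np.int64(243), 100), (np.int64(244), 110), (np.int64(244), 120), (np.int64(245), 130), (np.int64(246), 140), (np.int64(246), 150), (np.int64(247), 160), (np.int64(247), 170), (np.int64(248), 180), (np.int64(248), 190), (np.int64(249), 200)] [(np.int64(388), 50), (np.int64(388), 60), (np.int64(387), 70), (np.int64(387), 80), (np.int64(387), 90), (np.int64(386), 100), (np.int64(386), 110), (np.int64(385), 120), (np.int64(385), 130), (np.int64(384), 140), (np.int64(384), 150), (np.int64(384), 160), (np.int64(383), 170), (np.int64(383), 180), (np.int64(382), 190), (np.int64(382), 200)] [(255, np.int64(40)), (265, np.int64(40)), (275, np.int64(40)), (285, np.int64(40)), (295, np.int64(39)), (305, np.int64(39)), (315, np.int64(39)), (325, np.int64(39)), (335, np.int64(39)), (345, np.int64(39)), (355, np.int64(39)), (365, np.int64(39)), (375, np.int64(39))]
[ 0.2008  0.9796  0.5934 -0.1062] 78.41647
[ 0.2013  0.9795  0.4096 -0.0647] 78.38507
[ 0.9802 -0.1979  0.488  -0.1721] -11.41238
cx 0.602362291328609 0.4140181258320808 cy 0.14266770565509795
board net 0.5045516999999999 0.14347469999999998
board net 0.5040156 0.1440765
grip net 0.5090015999999999 0.1438277
grip net 0.5081000999999999 0.14905249999999998
hinge net 0.5065134 0.1433181
hinge net 0.505554 0.14495429999999998
hinge net 0.5099763 0.1404747
fence 0.5069229000000001 0.2312394
fence 0.5076539999999999 0.2359923
tab 0.4943139 0.1314984
tab 0.492255 0.12626010000000001
tab 0.49704929999999997 0.12533339999999998
```

```bash
cat > bf.py <<'E'
from h import *
np.set_printoptions(precision=4,suppress=True)
Y=np.array([.2002,.9798,0]);X=np.array([.9798,-.2002,0]);Z=np.array([0,0,1.])
B=np.array([.5257,.035,0])
def W(x,y,z): return B+x*X+y*Y+z*Z
def loc(p): d=np.array(p)-B; return np.array([d@X,d@Y,d[2]])
E
python3 - <<'E'
from bf import *
s=r.sense(); R=np.array(s['ee_rot']);c=np.array(r.calibration('wrist')['world_from_camera'])
print('tcp local',loc(s['tcp_pos']),'cam in tool',R.T@(c[:3,3]-s['tcp_pos']),'view dir tool',-R.T@c[:3,2])
pts=[W(*p) for p in [(-.0355,-.015,.09),(-.0127,-.015,.1267),(0,-.082,.15),(0,-.126,.18),(0,.032,.066),(.0225,-.032,.089),(.0225,.002,.089)]]
uv=proj('wrist',pts);print(uv)
im=cv2.imread('pics/w1.png')[80:260,240:400].copy()
im=cv2.resize(im,None,fx=4,fy=4,interpolation=cv2.INTER_CUBIC)
for u,v in uv: cv2.circle(im,(int((u-240)*4),int((v-80)*4)),4,(0,255,0),1)
cv2.imwrite('pics/w1c.png',im[120:])
E
```

```text
tcp local [-0.0026 -0.0278  0.3929] cam in tool [ 0.0724 -0.0002 -0.1626] view dir tool [-0.2617 -0.0008  0.9651]
[[344.1471 201.0113]
 [326.438  206.9158]
 [314.7223 148.0987]
 [314.084  101.2246]
 [315.9092 232.7231]
 [297.1603 187.5562]
 [297.7275 214.5522]]
```

View pics/w1c.png

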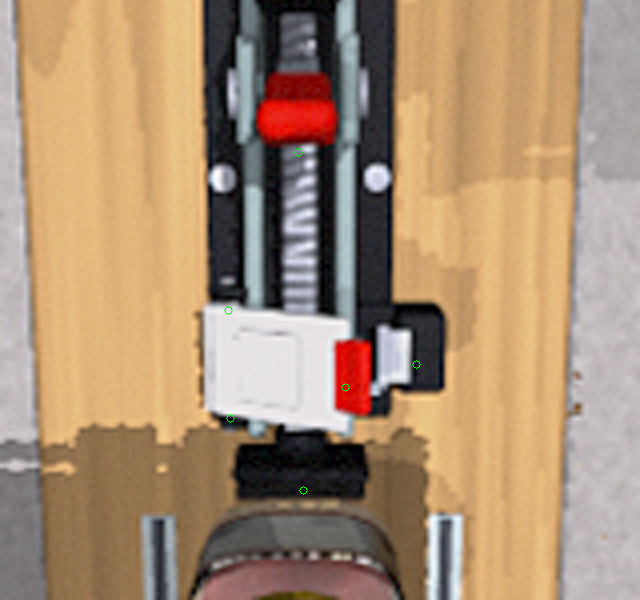

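Picture 4: the open cover is at crop (207–370, 305–435), with the red tab at (353,378). The catch and its block are at (395–445, 305–390) on the -x side. Projected points sit about 1.5 mm too far to +y, so I'll shift the frame by that. Then I'll descend above the tab.

Emit:
carry_out(
  steps=[
    [[-1.1, 1.0, 5], 0],
    [[-1.1, 1.0, 10], 0],
    [[-1.1, 1.0, 15], 0],
    [[-1.1, 1.0, 19], 0],
    [[-1.1, 1.0, 22], 0],
    [[-1.1, 1.0, 24], 0],
    [[-1.1, 1.0, 25], 0],
    [[-1.1, 1.0, 25], 0],
  ],
)

```text
time_s: 4.3
tcp_pos: [0.5097, 0.0209, 0.1419]
ee_rot: [[-0.208, -0.978, -0.002], [-0.978, 0.208, -0.001], [0.001, 0.002, -1.0]]
wrist_force: [0.3, -0.3, 0.4]
gripper_width: 0.007
```

```bash
sed -i 's/B=np.array.*/B=np.array([.5254,.0335,0])/' bf.py; python3 - <<'E'
from bf import *
s=r.sense(); print(loc(s['tcp_pos']),s['wrist_force'],s['time_s'])
E
```

```text
[-0.0129 -0.0155  0.1419] [ 0.2894 -0.2682  0.4357] 4.3
```

Emit:
carry_out(
  steps=[
    [[0, 0.1, 0.8], 0],
    [[0, 0.3, 1.6], 0],
    [[0, 0.7, 2.3], 0],
    [[0, 1.0, 3.0], 0],
    [[0, 1.3, 3.6], 0],
    [[0, 1.5, 4.1], 0],
    [[0, 1.5, 4.5], 0],
    [[0, 1.5, 4.8], 0],
    [[0, 1.5, 5.0], 0],
    [[0, 1.5, 5.2], 0],
    [[0, 1.5, 5.3], 0],
    [[0, 1.5, 5.3], 0],
  ],
)

```text
time_s: 5.5
tcp_pos: [0.4949, 0.024, 0.089]
ee_rot: [[-0.208, -0.978, -0.002], [-0.978, 0.208, -0.001], [0.001, 0.002, -1.0]]
wrist_force: [-2.2, 1.0, 2.6]
gripper_width: 0.006
```

Emit:
carry_out(
  steps=[
    [[0, 0, 0.1], 0],
    [[0, 0, 0.15], 0],
    [[0, 0, 0.2], 0],
    [[0, 0, 0.2], 0],
  ],
)

```text
time_s: 5.9
tcp_pos: [0.4949, 0.024, 0.0883]
ee_rot: [[-0.207, -0.978, -0.002], [-0.978, 0.207, -0.001], [0.001, 0.001, -1.0]]
wrist_force: [-6.1, 0.8, 12.6]
gripper_width: 0.003
```

Emit:
carry_out(
  steps=[
    [[0, 0, -2], 0],
    [[0, 0, -6], 0],
    [[0, 0, -10.5], 0],
    [[1, -0.3, -15], 8],
    [[2, -0.6, -18], 16],
    [[3, -1, -18.2], 24.5],
    [[4, -1.4, -18.2], 33],
    [[5, -1.7, -18.2], 41.5],
    [[6, -2, -18.2], 50],
    [[7, -2.3, -18.2], 58],
    [[8, -2.6, -18.2], 66],
    [[9, -2.8, -18.2], 74],
    [[10, -2.8, -18.2], 82],
    [[10.1, -2.8, -18.2], 89.6],
    [[10.1, -2.8, -18.2], 89.6],
    [[10.1, -2.8, -18.2], 89.6],
  ],
  gripper=1,
)

```text
time_s: 7.5
tcp_pos: [0.502, -0.0805, 0.2703]
ee_rot: [[-0.98, 0.198, -0.001], [0.198, 0.98, -0.001], [0.001, -0.001, -1.0]]
wrist_force: [-0.1, 0.2, -0.2]
gripper_width: 0.997
```

```bash
python3 b.py w2.png; python3 - <<'E'
from bf import *
s=r.sense(); print(loc(s['tcp_pos']))
R=np.array(s['ee_rot']);print('yaw',np.degrees(np.arctan2(R[1,1],R[0,1])))
im=cv2.imread('pics/w2.png')
for p in [(-.0355,-.015,.09),(0,-.082,.15),(-.012,-.118,.18),(.012,-.118,.18),(-.012,-.134,.18),(.012,-.134,.18),(.0225,-.032,.089),(.0225,.002,.089)]:
    u,v=proj('wrist',W(*p))[0]; cv2.circle(im,(int(u),int(v)),3,(0,255,0),1)
cv2.imwrite('pics/w2m.png',im)
E
```

```text
prep_board 0.74 [0.5266 0.0357 0.0015] [421.7788 195.6136]
prep_board 0.35 [ 0.5088 -0.0588  0.1091] [343.9899 217.5574]
grip_mid 0.58 [ 0.5043 -0.0797  0.1457] [319.7317 227.665 ]
trigger_crown 0.89 [ 0.5098 -0.0445  0.1515] [366.3306 227.5706]
trigger_crown 0.52 [ 0.5101 -0.0573  0.1074] [345.775  218.2851]
cover_tab 0.95 [0.4938 0.0293 0.0928] [437.0652 178.2893]
cover_hinge 0.65 [0.5444 0.0148 0.0801] [424.1466 231.5432]
cover_hinge 0.37 [ 0.442  -0.3776 -0.0024] [ 53.512  194.1218]
jam_jar 0.59 [0.5402 0.1126 0.022 ] [499.055  196.8455]
jam_jar 0.48 [ 0.5263  0.0372 -0.0023] [422.187  194.5673]
trigger 0.6 [ 0.5106 -0.0597  0.1109] [343.5862 220.3388]
rod 0.94 [ 0.5062 -0.0584  0.0631] [340.8959 204.7848]
8.0 [ 0.5017 -0.0804  0.2705] [[-0.9799  0.1997 -0.0016]
 [ 0.1997  0.9799 -0.0009]
 [ 0.0013 -0.0012 -1.    ]] [-0.2061 -0.9078 -0.2186] 0.9991126265435446 [   9.2493    8.7172  -10.9761    0.0404  -70.4037 -110.7838]
[-0.0004 -0.1164  0.2705]
yaw 78.47913772212753
```

View pics/w2m.png

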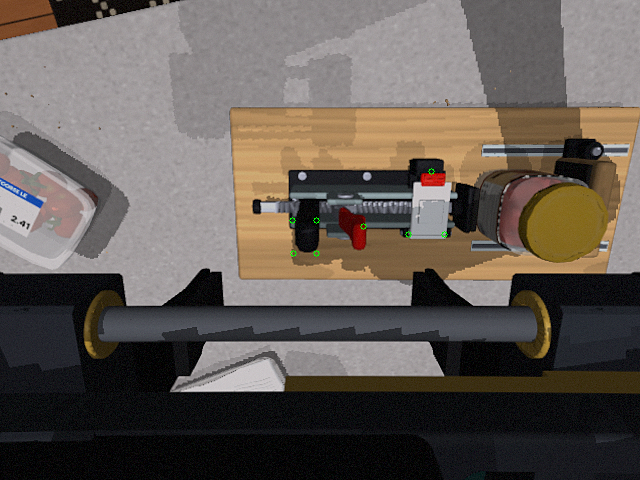

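Picture 5: the cover is flat and shut, with its tab at (432,180). The grip is at (308,225), the trigger crown at (366,230) and the jar at (520,215). Next I'll descend to straddle the grip and trigger.

Emit:
carry_out(
  steps=[
    [[0.1, 0.25, 3], 0],
    [[0.1, 0.25, 6], 0],
    [[0.1, 0.25, 8.5], 0],
    [[0.1, 0.25, 10.5], 0],
    [[0.1, 0.25, 12], 0],
    [[0.1, 0.25, 13.2], 0],
    [[0.1, 0.25, 13.9], 0],
    [[0.1, 0.25, 13.9], 0],
    [[0.1, 0.25, 13.9], 0],
  ],
)

```text
time_s: 8.9
tcp_pos: [0.5015, -0.0779, 0.132]
ee_rot: [[-0.98, 0.2, -0.0], [0.2, 0.98, -0.001], [0.0, -0.001, -1.0]]
wrist_force: [0.4, -0.2, 0.1]
gripper_width: 1.004
```

Emit:
carry_out(
  steps=[
    [[0, 0, 0], 0],
    [[0, 0, 0], 0],
    [[0, 0, 0], 0],
    [[0, 0, 0], 0],
  ],
  gripper=0.3,
)

```text
time_s: 9.3
tcp_pos: [0.5021, -0.0773, 0.1326]
ee_rot: [[-0.98, 0.199, 0.001], [0.199, 0.98, 0.0], [-0.001, 0.0, -1.0]]
wrist_force: [-0.5, 4.1, 3.8]
gripper_width: 0.725
```

Emit:
carry_out(
  steps=[
    [[0, -0.05, 0], 0],
    [[0, -0.1, 0], 0],
    [[0, -0.15, 0], 0],
    [[0, -0.15, 0], 0],
    [[0, -0.15, 0], 0],
    [[0, -0.15, 0], 0],
  ],
  gripper=-0.1,
)

```text
time_s: 9.9
tcp_pos: [0.5026, -0.0768, 0.1337]
ee_rot: [[-0.98, 0.199, 0.004], [0.199, 0.98, 0.003], [-0.003, 0.004, -1.0]]
wrist_force: [-2.1, 9.9, 6.3]
gripper_width: 0.455
```

Emit:
carry_out(
  steps=[
    [[0, -0.1, 0], 0],
    [[0, -0.2, 0], 0],
    [[0, -0.3, 0], 0],
    [[0, -0.3, 0], 0],
    [[0, -0.3, 0], 0],
    [[0, -0.3, 0], 0],
    [[0, -0.3, 0], 0],
  ],
  gripper=-1,
)

```text
time_s: 10.6
tcp_pos: [0.5023, -0.0781, 0.1338]
ee_rot: [[-0.98, 0.198, 0.005], [0.198, 0.98, 0.005], [-0.004, 0.006, -1.0]]
wrist_force: [-1.1, 8.7, 2.9]
gripper_width: 0.401
```

```bash
python3 - <<'E'
from bf import *
snap('wrist','w3.png')
for t in ('rod','jam_jar','fence','trigger_crown','cover_tab'):
    for d in r.place_of('wrist',t)[:2]: print(t,round(d['confidence'],2),loc(d['centre']))
s=r.sense(); print(s['time_s'],loc(s['tcp_pos'])+[0,.116,0],s['wrist_force'],s['gripper_width']*87)
E
```

```text
jam_jar 0.92 [0.0011 0.0862 0.0197]
fence 0.53 [0.0011 0.0833 0.0166]
trigger_crown 0.8 [-0.0023 -0.0939  0.1535]
10.9 [-0.0003  0.002   0.1338] [-1.49    8.6978  1.9124] 35.079692082615225
```

View pics/w3.png

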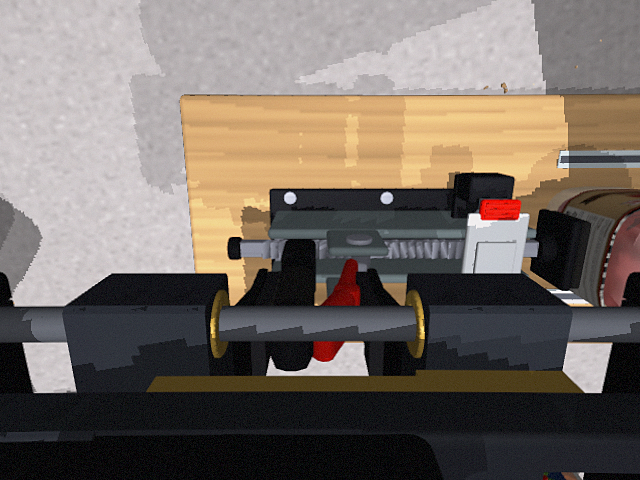

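Picture 6: the trigger is fully squeezed. The opening is 35 mm, the rod tail is at (234,248), and the pad at (560,250) is still slightly short of the jar. I'll release and then squeeze a second time in stages, watching the force.

Emit:
carry_out(
  steps=[
    [[0, 0, 0.1], 0],
    [[0, 0, 0.2], 0],
    [[0, 0, 0.2], 0],
    [[0, 0, 0.2], 0],
    [[0, 0, 0.2], 0],
    [[0, 0, 0.2], 0],
  ],
  gripper=0.85,
)

```text
time_s: 11.5
tcp_pos: [0.5018, -0.0786, 0.1315]
ee_rot: [[-0.98, 0.199, 0.003], [0.199, 0.98, 0.005], [-0.002, 0.005, -1.0]]
wrist_force: [1.2, 0.5, -0.3]
gripper_width: 0.86
```

```bash
python3 - <<'E'
from bf import *
snap('wrist','w4.png')
s=r.sense(); print(s['time_s'],loc(s['tcp_pos'])+[0,.116,0],s['wrist_force'],s['gripper_width']*87)
# pad edge positions: profile along row through the rod tail / pad
for f in ('w3','w4'):
    im=cv2.imread('pics/%s.png'%f,0); print(f,'tail',im[248,222:275:2],'pad',im[235,525:600:3])
for p in [(0,-.095,.066),(0,.032,.066),(0,.042,.066)]: print(proj('wrist',W(*p)))
E
```

```text
11.55 [-0.0006  0.0015  0.1316] [ 0.7979  0.5847 -0.3106] 76.89849733325244
w3 tail [206 209 196   3  18  13  19  21  21 121 149 150 143 150 150 147 145 148
 145 143 146 135 121 111 105 138 129] pad [194 122 121 128   2   3   5  16  17  13  14  20   8   3  17  16  21  31
  15  25  26  17  78  71  84]
w4 tail [188 192 129  19  21  12  24  13   0 129 134 136 135 136 132 134 136 134
 134 133 134 119 107 100 120 123 114] pad [183 186 110 112 117   0   3  21   0   0   1   8   8   3   2   2   6  26
  17  16  17  18  20  69  59]
[[348.8073 247.9565]]
[[551.6415 248.0645]]
[[567.8051 248.0799]]
```

Emit:
carry_out(
  steps=[
    [[0, 0.05, 0], 0],
    [[0, 0.05, 0], 0],
    [[0, 0.05, 0], 0],
    [[0, 0.05, 0], 0],
    [[0, 0.05, 0], 0],
  ],
  gripper=0.2,
)

```text
time_s: 12.05
tcp_pos: [0.5026, -0.076, 0.1324]
ee_rot: [[-0.98, 0.198, 0.006], [0.198, 0.98, 0.008], [-0.004, 0.009, -1.0]]
wrist_force: [-1.7, 9.9, 5.3]
gripper_width: 0.625
```

Emit:
carry_out(
  steps=[
    [[0, -0.1, 0], 0],
    [[0, -0.2, 0], 0],
    [[0, -0.2, 0], 0],
    [[0, -0.2, 0], 0],
  ],
  gripper=0.0,
)

```text
time_s: 12.45
tcp_pos: [0.5027, -0.0759, 0.133]
ee_rot: [[-0.98, 0.198, 0.008], [0.198, 0.98, 0.011], [-0.005, 0.012, -1.0]]
wrist_force: [-2.2, 9.5, 4.2]
gripper_width: 0.508
```

Emit:
carry_out(
  steps=[
    [[0, -0.1, 0], 0],
    [[0, -0.2, 0], 0],
    [[0, -0.2, 0], 0],
    [[0, -0.2, 0], 0],
  ],
  gripper=-0.1,
)

```text
time_s: 12.85
tcp_pos: [0.5027, -0.076, 0.1331]
ee_rot: [[-0.98, 0.198, 0.009], [0.198, 0.98, 0.013], [-0.006, 0.015, -1.0]]
wrist_force: [-0.7, 7.9, 1.0]
gripper_width: 0.452
```

Emit:
carry_out(
  steps=[
    [[0, -0.1, 0], 0],
    [[0, -0.2, 0], 0],
    [[0, -0.3, 0], 0],
    [[0, -0.3, 0], 0],
    [[0, -0.3, 0], 0],
  ],
  gripper=-0.2,
)

```text
time_s: 13.35
tcp_pos: [0.5023, -0.0779, 0.1331]
ee_rot: [[-0.98, 0.198, 0.009], [0.198, 0.98, 0.015], [-0.006, 0.017, -1.0]]
wrist_force: [0.1, 6.9, -0.1]
gripper_width: 0.406
```

```bash
cat > d.py <<'E'
from bf import *
import sys
snap('wrist',sys.argv[1])
for d in r.place_of('wrist','jam_jar')[:1]: print('jar',round(d['confidence'],2),loc(d['centre']))
s=r.sense(); print(s['time_s'],loc(s['tcp_pos'])+[0,.116,0],s['wrist_force'],s['gripper_width']*87)
print(np.array(s['ee_rot']))
E
python3 d.py w5.png
```

```text
jar 0.56 [-0.0011  0.0851  0.0212]
13.45 [-0.0004  0.0022  0.1331] [-0.7718  6.501   0.8619] 35.0601556409972
[[-0.9802  0.1975  0.0093]
 [ 0.1977  0.9802  0.015 ]
 [-0.0061  0.0166 -0.9998]]
```

View pics/w5.png

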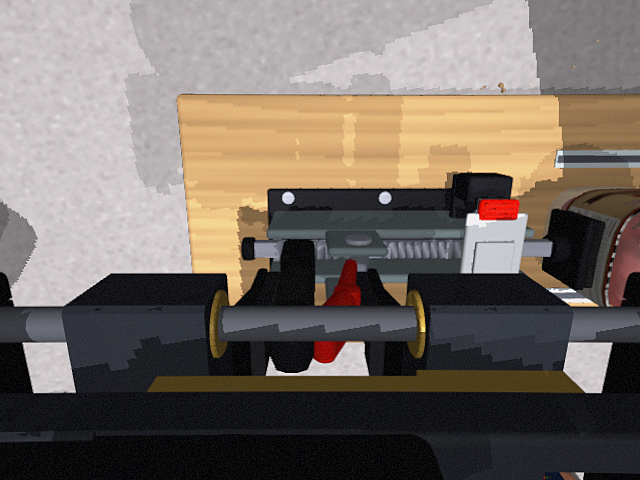

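Picture 7: after the second full squeeze the tail has moved to (249,248), about 10 mm of travel. The pad (~600) is now up to the jar, so the third squeeze should go stiff. I'll release and close slowly, with the tool centred slightly to -y so the wrist reads the crown force directly.

Emit:
carry_out(
  steps=[
    [[0, 0, 0.1], 0],
    [[0, -0.1, 0.15], 0],
    [[0, -0.2, 0.15], 0],
    [[0, -0.2, 0.15], 0],
    [[0, -0.2, 0.15], 0],
    [[0, -0.2, 0.15], 0],
  ],
  gripper=0.9,
)

```text
time_s: 14.05
tcp_pos: [0.5013, -0.0803, 0.1312]
ee_rot: [[-0.98, 0.198, 0.008], [0.198, 0.98, 0.015], [-0.005, 0.016, -1.0]]
wrist_force: [-0.4, -0.3, -0.1]
gripper_width: 0.863
```

Emit:
carry_out(
  steps=[
    [[0, 0, 0], 0],
    [[0, 0, 0], 0],
    [[0, 0, 0], 0],
    [[0, 0, 0], 0],
    [[0, 0, 0], 0],
  ],
  gripper=0.5,
)

```text
time_s: 14.55
tcp_pos: [0.5014, -0.0789, 0.1314]
ee_rot: [[-0.98, 0.198, 0.009], [0.198, 0.98, 0.017], [-0.005, 0.018, -1.0]]
wrist_force: [-1.6, 7.9, 2.3]
gripper_width: 0.756
```

Emit:
carry_out(
  steps=[
    [[0, 0, 0], 0],
    [[0, 0, 0], 0],
    [[0, 0, 0], 0],
    [[0, 0, 0], 0],
  ],
  gripper=0.35,
)

```text
time_s: 14.95
tcp_pos: [0.502, -0.0763, 0.1316]
ee_rot: [[-0.98, 0.197, 0.011], [0.198, 0.98, 0.021], [-0.006, 0.022, -1.0]]
wrist_force: [-0.1, 11.5, 1.4]
gripper_width: 0.676
```

Emit:
carry_out(
  steps=[
    [[0, -0.2, 0], 0],
    [[0, -0.4, 0], 0],
    [[0, -0.5, 0], 0],
    [[0, -0.5, 0], 0],
  ],
  gripper=0.3,
)

```text
time_s: 15.35
tcp_pos: [0.5017, -0.0784, 0.1321]
ee_rot: [[-0.98, 0.197, 0.013], [0.197, 0.98, 0.025], [-0.008, 0.027, -1.0]]
wrist_force: [-3.0, 13.0, 5.1]
gripper_width: 0.65
```

```bash
python3 d.py w6.png; python3 - <<'E'
import cv2
for f in ('w5','w6'):
    im=cv2.imread('pics/%s.png'%f,0); print(f,im[248,235:265:2],im[240,545:615:3])
E
```

```text
jar 0.79 [0.001  0.0858 0.0201]
15.45 [-0.0009  0.0016  0.132 ] [-2.3012 13.1673  4.5981] 56.827422297857844
[[-0.9804  0.1967  0.0127]
 [ 0.197   0.9801  0.0246]
 [-0.0076  0.0266 -0.9996]]
w5 [202 203 120  61  21  20  25  24  26   0 159 152 148 151 150] [72 64 10  0 11 18 17 22  0 14 11  0  6  0 15 20  9 23 24 77 68 84 72 28]
w6 [116 122 127 128 133  67  14  15  28  13  13   0 152 144 142] [67 75 44  0  3 15 20 10 13  1  2  7  4 10  5 15 23 14 28 12 48 60 63 77]
```

Emit:
carry_out(
  steps=[
    [[0, -0.2, 0], 0],
    [[0, -0.3, 0], 0],
    [[0, -0.3, 0], 0],
    [[0, -0.3, 0], 0],
  ],
  gripper=0.2,
)

```text
time_s: 15.85
tcp_pos: [0.5016, -0.0789, 0.1324]
ee_rot: [[-0.98, 0.196, 0.014], [0.196, 0.98, 0.028], [-0.009, 0.03, -1.0]]
wrist_force: [-2.0, 12.0, 3.1]
gripper_width: 0.605
```

Emit:
carry_out(
  steps=[
    [[0, -0.2, 0], 0],
    [[0, -0.3, 0], 0],
    [[0, -0.3, 0], 0],
    [[0, -0.3, 0], 0],
  ],
  gripper=0.1,
)

```text
time_s: 16.25
tcp_pos: [0.5017, -0.0785, 0.1325]
ee_rot: [[-0.98, 0.196, 0.017], [0.196, 0.98, 0.033], [-0.01, 0.036, -0.999]]
wrist_force: [-0.7, 15.1, 2.5]
gripper_width: 0.552
```

Emit:
carry_out(
  steps=[
    [[0, -0.2, 0], 0],
    [[0, -0.3, 0], 0],
    [[0, -0.3, 0], 0],
    [[0, -0.3, 0], 0],
  ],
  gripper=0.0,
)

```text
time_s: 16.65
tcp_pos: [0.5021, -0.0768, 0.1324]
ee_rot: [[-0.981, 0.196, 0.02], [0.196, 0.98, 0.04], [-0.011, 0.043, -0.999]]
wrist_force: [-1.0, 20.1, 1.6]
gripper_width: 0.504
```

```bash
python3 d.py w7.png; python3 - <<'E'
import cv2
for f in ('w5','w6','w7'):
    im=cv2.imread('pics/%s.png'%f,0); print(f,im[248,235:275:2])
E
```

```text
jar 0.55 [0.0025 0.0924 0.0193]
16.75 [-0.0008  0.0033  0.1324] [-0.9057 20.8762  2.7403] 43.84931996946783
[[-0.9805  0.1955  0.0196]
 [ 0.1961  0.9798  0.0402]
 [-0.0114  0.0432 -0.999 ]]
w5 [202 203 120  61  21  20  25  24  26   0 159 152 148 151 150 152 150 148
 147 153]
w6 [116 122 127 128 133  67  14  15  28  13  13   0 152 144 142 146 146 148
 143 134]
w7 [127 133 127 129 129 101  18  25  24  27  20  17 128 149 150 146 151 131
 130 112]
```

The trigger went stiff: the force rose from 15 to 21 N while the crown stayed put, and the jar moved about 7 mm. I'll push slightly more, hold, and look.

Emit:
carry_out(
  steps=[
    [[0, -0.2, 0], 0],
    [[0, -0.4, 0], 0],
    [[0, -0.5, 0], 0],
    [[0, -0.5, 0], 0],
    [[0, -0.5, 0], 0],
    [[0, -0.5, 0], 0],
  ],
)

```text
time_s: 17.35
tcp_pos: [0.5021, -0.0768, 0.1322]
ee_rot: [[-0.981, 0.195, 0.023], [0.196, 0.979, 0.047], [-0.013, 0.051, -0.999]]
wrist_force: [-0.4, 21.1, 2.2]
gripper_width: 0.504
```

```bash
python3 d.py w8.png; python3 - <<'E'
from bf import *
for n in ('scene','side'):
    im=snap(n,n+'1.png')
    for t in ('jam_jar','fence','cover_tab','trigger_crown'):
        for d in r.place_of(n,t)[:2]: print(n,t,round(d['confidence'],2),loc(d['centre']))
s=r.sense();print(s['time_s'],s['wrist_force'])
a=cv2.imread('pics/side1.png')[180:290,225:325];b=cv2.imread('pics/scene1.png')[240:330,195:355]
w=cv2.imread('pics/w8.png')
cv2.imwrite('pics/mix.png',np.vstack([np.hstack([cv2.resize(a,(273,300)),cv2.resize(b,(527,300))]),cv2.resize(w[80:300,130:640],(800,300))]))
E
```

```text
17.45 [-0.0007  0.0033  0.1322] [-1.4481 21.614   1.884 ] 44.016687669947245
[[-0.9805  0.195   0.0227]
 [ 0.1959  0.9795  0.0474]
 [-0.013   0.0509 -0.9986]]
scene jam_jar 0.91 [-0.1294  0.2797  0.0003]
scene jam_jar 0.81 [-0.0015  0.0898  0.0225]
scene fence 0.61 [0.0004 0.0941 0.0276]
scene cover_tab 0.72 [ 0.2774 -0.2222  0.001 ]
scene trigger_crown 0.51 [ 0.     -0.0916  0.1503]
scene trigger_crown 0.46 [0.0002 0.0905 0.0222]
side jam_jar 0.76 [-0.0006  0.0966  0.0234]
side jam_jar 0.63 [-0.1301  0.2839  0.0046]
side fence 0.54 [0.0003 0.0914 0.0269]
side fence 0.18 [ 0.3003 -0.0946 -0.0002]
side cover_tab 0.53 [-0.0295 -0.0163  0.0901]
17.95 [-1.2584 21.3634  2.4764]
```

View pics/mix.png

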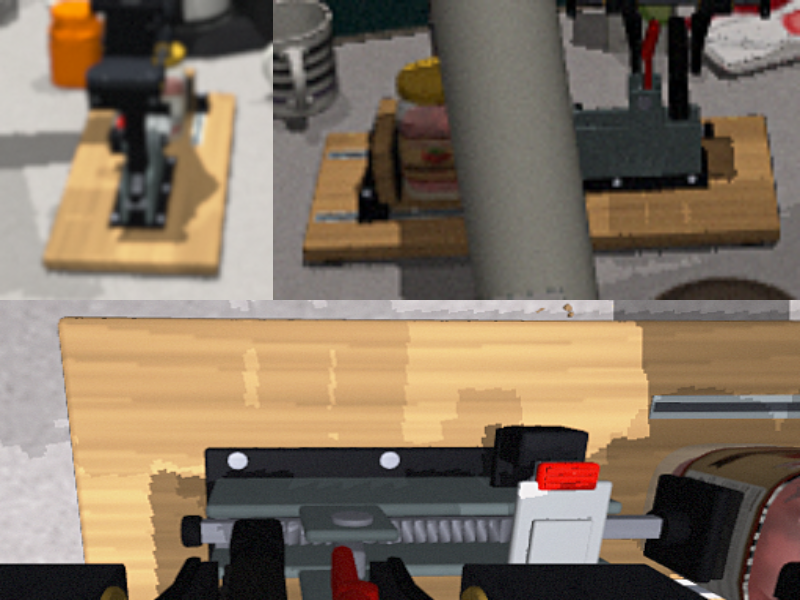

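Picture 8: the cover is shut, the pad is on the jar and the jar is against the fence. The wrist force is steady at about 21 N, which puts the pad at roughly 17 N. I'll hand in while still squeezing.

```bash
python3 -c "
from h import r
s=r.sense();print(s['time_s'],s['wrist_force'],s['gripper_width']);print(r.finish_job())"
```

```text
17.95 [-1.25840629 21.36341024  2.47638515] 0.5016638977511109
the job is handed in; nothing more can be done
None
```

I handed the job in at about 18 s with the jar clamped against the fence and the gripper still squeezing the trigger. The hand-in gives no verdict, so the result rests on my own checks.

- **Cover:** I pressed it down with the shut fingers until it came to a firm stop at tool height 88 mm (12.6 N). Later views show the tab at about 90–93 mm, which is shut.
- **Pumping:** I made two full squeezes, about 10 mm of rod travel each. The rod tail stayed put when I released the first one. On the third squeeze the trigger went stiff about 10 mm in.
- **Last checks:** The wrist force was steady at about 21 N on the trigger, so the pad force should be about 17 N. That is an estimate from the stated ratio, not a measurement.
- **Jar position:** The two room cameras place the jar 90–97 mm and the fence origin 91–94 mm along the board. Each is only good to a few millimetres. The picture shows the jar upright against the fence.

**Off nominal:**
- The tool tilted about 3° under load.
- My board frame was about 2 mm off along the clamping direction; I corrected for that by contact.
- The wrist camera did not detect the jar in the last picture, so its position comes from the other two cameras.

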